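# Refill the foil dispenser

### The arm

A 6-joint arm with a two-finger parallel gripper is mounted at the origin on a cart in front of the work surface, level with it; the furniture and walls round the work are solid. World frame = base frame: x ahead of the robot, y to its left, z up, the work surface at z = 0. Lengths are in m, angles in rad, forces in N, time in s.
With the tool pointing down it reaches from about 0.375 to 0.75 m from the base axis. Payload 9 kg.
Tool frame: the origin (TCP) lies midway between the tips of the shut fingers; the grasp point (between the pads) lies 19 mm behind it (robot.grasp_offset is the distance from the TCP to the grasp point, in m); z points along the fingers, y is the line along which they close (so a half turn about z gives the same grasp; the last joint's range is limited). The gripper opens to 85 mm and grips with 20 to 120 N. Pads are 22 mm wide; open, the fingers measure 114 mm over their backs; the gripper's body (76 mm by 85 mm) begins 54 mm behind the grasp point. The pads swing forward as they close: fully open they stand 13 mm farther back than shut.
Start: joints at [1.116, 0.104, 0.097, 1.564, 0, 1.353], TCP at [0.141, 0.583, 0.231] pointing down, gripper open.
Joint ranges: [-2.99, 2.99], [-0.84, 1.86], [-1.1, 1.16], [-1.84, 2.11], [-1.51, 1.56], [-3.14, 3.14]. Speed limits (rad/s): [2.22, 2.22, 2.57, 3.14, 3.14, 3.14].

### API

Orientations are given as a rotation vector (axis times angle).
In Python, from rig import robot gives the robot as it stands.
- The arm moves only by the shell command python3 -m handwheel 'ROWS' [FORCE]. ROWS is JSON, a list of rows, each a list of 7 numbers: the shift along the tool's x, y, z in mm, then the turn, a rotation vector about the tool's x, y, z in rad, then the closure, from -1 (fully open) to 1 (shut). In form: [[tx, ty, tz, ax, ay, az, hand], ...]. A call has 1 to 20 rows; each row shifts and turns the commanded pose from where the row before left it, along the tool's axes as they then stand; what a row does not reach is not made up. A row lasts 1/10 s, in which the tool goes at most 50 mm and 8.59 degrees, less where a joint would pass 70% of its speed; a pose out of reach is approached as far as the arm can. A call is refused whole if a number of a shift passes 50 or a number of a turn 0.15, either way. A call with a gripper value outside its range is refused whole. The fingers move at their own pace and stop on an object; FORCE is the grip in N (left out, the last holds). Time passes only in rows, so rows that do not move let the fingers close. It gives the time, the measured TCP pose, the force, the opening and the grip force at its end, in the units of the state.
- robot.observe(): the state, without advancing time (a new reading comes with each control period).
- robot.read_camera(name): name is "scene" or "top" or "wrist"; returns a dict with "color" (400x640x3 uint8, blue, green, red), "K" (3x3 intrinsics, pixels), "dist" ([k1, k2, p1, p2, k3] as OpenCV has them; the pictures are not rectified), "view" (4x4, takes a point from world to camera coordinates). Camera axes: x right, y up, looking along -z (the intrinsics and any distortion apply to the point x, -y, -z); pixel columns grow to the right and rows downward; lengths in m; the calibration is good to about 2 mm. A picture is of the moment at which its call begins. There is no depth.
- robot.close_job(): hands the job in; it is judged then, once.
Trained networks look in a picture, given as the dict that the camera call returned (one of the last four; its "shot" number tells which), for a name from the list of things; names that differ only in an ending like _2 or _b are one class to them, and where a whole thing is asked for, a point or a joint stands for the part that bears it (a point fixed in the world has none). Each returns a list of dicts, best first, with "conf" (0 to 1); they miss things now and then, are a little off and sometimes report something else, mostly with a low value. They report only what shows in the picture. A call takes as long as a camera call.
- robot.search_frame(label, picture): "bbox" ([left, top, right, bottom] in pixels, round what is visible of it).
- robot.trace(label, picture): "pixels" (400x640 bool, what is visible of it) and "bbox" ([left, top, right, bottom] in pixels, round what is visible of it).
- robot.pinpoint(label, picture): "location" ([column, row] in pixels: a listed point, or the origin of a listed thing).
The state is a dict: "t": time; "joint_positions": joint angles; "qvel": joint speeds; "joint_efforts": joint torques, N m; "tool_pos": TCP position; "ee_rot": TCP orientation; "contact_force": force on the tool from outside, world axes, zero at the start; "ft_torque": the same for the moment, N m; "opening": finger opening in m; "grip_force": force on a finger pad.
Only numpy, scipy, OpenCV 4.12 (cv2) and the standard library are available. Lean on these libraries where they do the work, as an engineer would, in place of code of your own. Each camera call takes 0.05 s, during which the arm holds its last target. There are 200 camera calls.

### The job

Refill the empty foil dispenser: swing its cutter bar up and back out of the way, press the new foil roll down between the two sprung side clips until both end stubs snap into the clip holes, then swing the cutter bar fully back down over the roll. Leave the mug, the tin and the onion where they are.

Things in the scene. Friction and masses are not known exactly. Their poses are not given: they have to be found in the camera images.
- dispenser: White foil dispenser, fixed. 150 mm deep (x -70 to +80), 330 mm long (along y). Origin on the worktop below the middle of the roll's place; +x to its back, y along the roll's axis, z up. Base plate top z = 13 mm, front sill (x -66 to -50) 25 mm high, end posts at y = +-153 up to 77 mm high. With the bar up, the space between the clips above the base is empty.
- seat (a point): On the dispenser at x = y = 0, z = 67 mm: where the middle of the snapped-in roll's axis rests (stubs lying on the lower edges of the clip holes). Axes as the dispenser.
- hole_left (a point): Centre of the hole in the steel spring clip at the dispenser's +y end, at its inner face: x = 0, y = +132, z = 68 mm of the dispenser when sprung home. Round, 24 mm. The clip is a 40 mm wide upright leaf, hinged at its foot (z = 10). From z = 90 to 112 it flares outward, 30 degrees off vertical, as a lead-in. Side guides narrow from 35 mm apart at the top to 24 mm; they stand 5 mm inward.
- hole_right (a point): The same for the clip at the dispenser's -y end (y = -132 mm): both clips are mirror images, their inner faces 264 mm apart, and flare open upward.
- bar_hinge (a point): On the dispenser: middle of the cutter bar's hinge line, which runs along the dispenser's y at x = +50, z = 42 mm. Axes as the dispenser.
- bar_grip (a point): Centre of the black grip on the middle of the cutter bar: a barrel 17 mm thick, 30 mm long along y, flat ends, on a post 26 mm above the bar's hood. Bar down: x = -30, y = 0, z = 118 mm of the dispenser, 110 mm from the hinge line. Pinched from above on its two ends (closing along the dispenser's y) it pivots between the fingers as the bar swings.
- cutter_bar (a joint): Cutter bar angle, rad: a black toothed hood, 236 mm long, on a wire frame hinged at the back. 0 = fully down over the roll; grows as the grip swings up and back; stop at 2.0. It stays where it is left (friction, 1 to 3 N at the grip). Up to about 1 rad the hood blocks the roll's way; at 1.4 all of the hood is more than 60 mm behind the roll's axis, 110 mm or more above the worktop.
- clip_left (a joint): Outward angle, rad, of the spring clip at the dispenser's +y end: 0 = sprung home, limit 0.3. Inward spring force at the hole 3.3 N at 0, 8 N at 0.12. The roll's stubs, pushed straight down, spread both clips to about 0.12; they jump back to 0 as the stubs reach the holes. The push takes some 8 to 15 N in all.
- clip_right (a joint): The same for the spring clip at the dispenser's -y end.
- foil_roll: New foil roll, silver with two blue bands, lying on the worktop: 42 mm thick, 240 mm long, along its y; origin mid-length on its axis, 23 to 25 mm up as it lies. At each end a blue eight-sided flange (49 mm wide, 4 mm thick), then a blue stub 20 mm thick from y = 124 to 140, its last 5 mm chamfered to 10 mm. 280 mm over all, 170 to 310 g, both ends alike. Grip the foil at mid-length.
- mug: White mug, 83 mm in diameter, 94 mm high, on the right; origin at the middle of its underside. A bystander.
- tin: Red food tin, 75 mm in diameter, 110 mm high, at the right rear; origin at the middle of its underside. A bystander.
- onion: Brown onion, about 75 mm, on the chopping board at the left; origin at the middle of its underside. A bystander.

How it is judged:
On the way, in this order (a step that is already met when the one before it is completed fails the run):
1. the cutter bar is swung up, past 1.2 rad (value of joint cutter_bar above 1.2 rad), for 0.2 s.
2. the roll is snapped in: its middle within 6 mm of its seat, in line with the dispenser within 0.04 rad, both clips sprung back, the bar still up past 1.0 rad (distance between foil_roll and seat below 0.006 m and angle between the y axis of foil_roll and the y axis of dispenser, either way round below 0.04 rad and value of joint each of clip_left, clip_right below 0.03 rad and value of joint cutter_bar above 1 rad), for 0.2 s.
At the end, for the whole second after the job is handed in: The roll rests with both stubs in the clip holes (its middle within 6 mm of the seat, in line within 0.04 rad, both clips sprung back to under 0.03 rad), the cutter bar is down (under 0.08 rad), and the roll is still (distance between foil_roll and seat below 0.006 m and angle between the y axis of foil_roll and the y axis of dispenser, either way round below 0.04 rad and value of joint each of clip_left, clip_right below 0.03 rad and value of joint cutter_bar below 0.08 rad and linear speed of foil_roll below 0.02 m/s); the robot touches nothing.
It fails at once if the mug, the tin or the onion is shifted by more than 30 mm (distance of any of mug, tin, onion from where it was at the start of the episode above 0.03 m).
It also fails if it takes over 72 s, if anything falls off the work surface, if the arm or the gripper's body presses on something with over 40 N, if the wrist force passes 120 N, or if a joint passes its speed limit or range.

## Working session

There is one attempt and no reset: what is moved stays moved. The work goes in short steps, Python scripts to look and compute and a shell command to move; the robot and the scene stay as the last step left them, time stands still between calls to the robot, and variables do not carry over. Pictures are saved under pics/ and viewed, at most 12 in all, crops included, and the job is handed in when it is done.

```bash
ls; mkdir -p pics; cat > h.py <<'E'
import numpy as np, cv2
from scipy.spatial.transform import Rotation as R
from rig import robot
def ray(p,px):
    n=cv2.undistortPoints(np.array([[px]],float),np.array(p["K"],float),np.array(p["dist"],float)).ravel()
    V=np.array(p["view"]); d=V[:3,:3].T@np.array([n[0],-n[1],-1.]); c=-V[:3,:3].T@V[:3,3]
    return c,d/np.linalg.norm(d)
def atz(p,px,z):
    c,d=ray(p,px); return c+d*(z-c[2])/d[2]
def proj(p,X):
    V=np.array(p["view"]); x=V[:3,:3]@np.array(X)+V[:3,3]
    return cv2.projectPoints(np.array([[x[0],-x[1],-x[2]]]),np.zeros(3),np.zeros(3),np.array(p["K"],float),np.array(p["dist"],float))[0].ravel()
def tri(rs):
    A=sum(np.eye(3)-np.outer(d,d) for c,d in rs); b=sum((np.eye(3)-np.outer(d,d))@c for c,d in rs)
    X=np.linalg.solve(A,b); return X,[np.linalg.norm(np.cross(X-c,d)) for c,d in rs]
E
python3 - <<'E'
from h import *
pt=robot.read_camera("top"); ps=robot.read_camera("scene")
cv2.imwrite("pics/top.png",pt["color"]); cv2.imwrite("pics/scene.png",ps["color"])
for n in ["seat","hole_left","hole_right","bar_hinge","bar_grip","foil_roll","dispenser","mug","tin","onion"]:
    rs=[]
    for p in (pt,ps):
        r=robot.pinpoint(n,p)
        if r: rs.append(ray(p,r[0]["location"])); print(n,np.round(r[0]["location"]),round(r[0]["conf"],2),end=' ')
    if len(rs)==2:
        X,e=tri(rs); print(np.round(X,4),np.round(e,4))
    else: print()
    
m=robot.trace("foil_roll",pt)
if m:
    ys,xs=np.nonzero(m[0]["pixels"]); print(cv2.minAreaRect(np.c_[xs,ys].astype(np.float32)),m[0]["conf"])
s=robot.observe(); print(s["tool_pos"],R.from_rotvec(s["ee_rot"]).as_matrix().round(3))
E
```

```text
pics
seat [258. 199.] 0.66 seat [301. 230.] 0.77 [0.462  0.2313 0.0837] [0.0002 0.0002]
hole_left [291. 223.] 0.45 hole_left [334. 223.] 0.54 [0.4284 0.0985 0.0766] [0.0014 0.0014]
hole_right [230. 178.] 0.59 hole_right [272. 237.] 0.61 [0.4957 0.3459 0.0784] [0.0052 0.0052]
bar_hinge [251. 216.] 0.56 bar_hinge [310. 245.] 0.7 [0.4017 0.2351 0.052 ] [0.0027 0.0027]
bar_grip [259. 196.] 0.63 bar_grip [302. 216.] 0.82 [0.4658 0.2201 0.1404] [0.001 0.001]
foil_roll [366. 254.] 0.56 
dispenser [261. 204.] 0.68 dispenser [301. 244.] 0.69 [0.4614 0.2322 0.0132] [0.0009 0.0009]
mug [462. 250.] 0.97 mug [420. 183.] 0.38 [ 0.5643 -0.5015 -0.025 ] [0.0011 0.0011]
tin [263. 206.] 0.24 
onion [183. 152.] 0.7 onion [210. 262.] 0.87 [0.5397 0.5732 0.0315] [0.0048 0.0048]
((365.1778564453125, 253.43580627441406), (79.61344146728516, 13.006677627563477), 36.469234466552734) 0.61
[0.14076597 0.58327811 0.23131618] [[-0.972  0.235  0.   ]
 [ 0.235  0.972  0.   ]
 [-0.     0.    -1.   ]]
```

View pics/top.png

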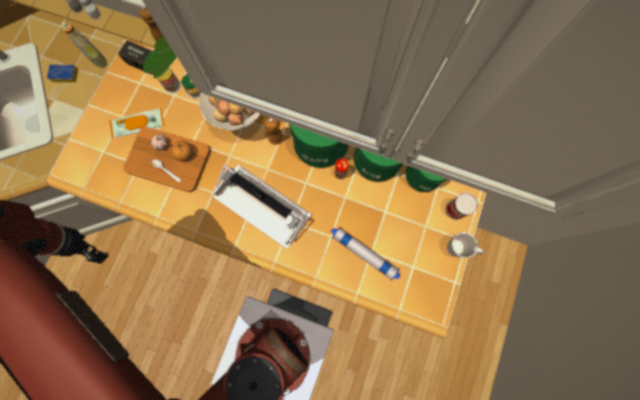

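View pics/scene.png

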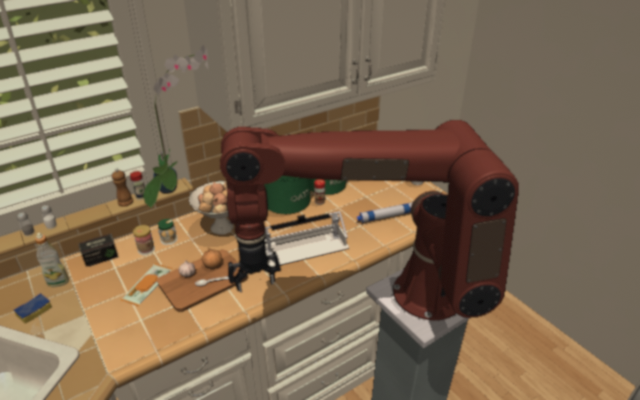

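The top view shows the dispenser at about (262,205), the roll at (366,254), the mug at (463,246) and the tin at (461,206). The network points suggest the dispenser's back faces the robot. I'll check that from close by.

```bash
python3 -m handwheel '[[-33,-31,-11,0,0,0,-1],[-33,-31,-11,0,0,0,-1],[-33,-31,-11,0,0,0,-1],[-33,-31,-11,0,0,0,-1],[-33,-31,-11,0,0,0,-1],[-33,-31,-11,0,0,0,-1],[-33,-31,-11,0,0,0,-1],[-33,-31,-11,0,0,0,-1],[-33,-31,-11,0,0,0,-1],[0,0,0,0,0,0,-1],[0,0,0,0,0,0,-1]]'
cat > look.py <<'E'
from h import *
import sys
names=sys.argv[2:]
p=robot.read_camera("wrist"); cv2.imwrite("pics/%s.png"%sys.argv[1],p["color"])
V=np.array(p["view"]); print("cam",(-V[:3,:3].T@V[:3,3]).round(3),"look",-V[2,:3].round(3))
H=dict(seat=.067,hole_left=.068,hole_right=.068,bar_hinge=.042,bar_grip=.118,foil_roll=.024,dispenser=0,mug=0,tin=0,onion=.02)
for n in names:
    for r in robot.pinpoint(n,p)[:2]: print(n,np.round(r["location"]),round(r["conf"],2),atz(p,r["location"],H[n])[:2].round(4))
E
python3 look.py w1 seat hole_left hole_right bar_hinge bar_grip dispenser foil_roll
```

```text
t: 2.25
tool_pos: [0.3646, 0.2417, 0.3305]
ee_rot: [0.376, 3.119, 0.001]
contact_force: [-1.0, 0.1, 0.3]
opening: 0.0851
grip_force: 0.0
cam [0.302 0.256 0.474] look [ 0.251 -0.062 -0.966]
seat [320. 234.] 0.56 [0.4647 0.2289]
hole_left [222. 234.] 0.97 [0.431  0.0946]
hole_right [409. 238.] 0.73 [0.5008 0.3515]
bar_hinge [320. 194.] 0.64 [0.4137 0.2426]
bar_grip [317. 260.] 0.71 [0.4769 0.2216]
dispenser [315. 218.] 0.93 [0.4619 0.2233]
foil_roll [ 65. 258.] 0.84 [ 0.4249 -0.1808]
```

View pics/w1.png

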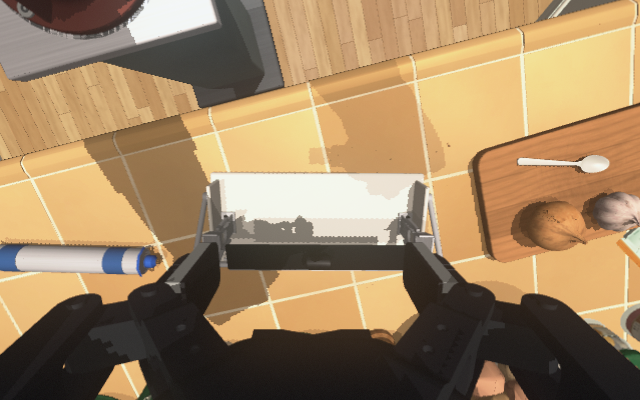

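The wrist view shows the white base from row 173 to about 245, nearest the robot. The black hood is on the far side, rows 245–268, with the grip at about (319,263). So the dispenser's back does face the robot and the bar swings toward it. I'll take a second viewpoint to triangulate.

```bash
cat > tri.py <<'E'
from h import *
import sys,json,os
# accumulate wrist/top/scene pinpoints
D=json.load(open("d.json")) if os.path.exists("d.json") else {}
names=sys.argv[2:]
for cam in sys.argv[1].split(","):
    p=robot.read_camera(cam)
    if cam=="wrist": cv2.imwrite("pics/last.png",p["color"])
    for n in names:
        r=robot.pinpoint(n,p)
        if r and r[0]["conf"]>.4:
            c,d=ray(p,r[0]["location"]); D.setdefault(n,[]).append([list(c),list(d)]); print(cam,n,np.round(r[0]["location"]),round(r[0]["conf"],2))
json.dump(D,open("d.json","w"))
for n in names:
    if len(D.get(n,[]))>1:
        X,e=tri([(np.array(c),np.array(d)) for c,d in D[n]]); print(n,X.round(4),np.round(e,4))
E
N="seat hole_left hole_right bar_hinge bar_grip dispenser foil_roll"
python3 tri.py wrist,top,scene $N >/dev/null
python3 -m handwheel '[[0,-30,0,0,0,0,-1],[0,-30,0,0,0,0,-1],[0,-30,0,0,0,0,-1],[0,-30,0,0,0,0,-1],[0,-30,0,0,0,0,-1],[0,0,0,0,0,0,-1]]'
python3 tri.py wrist $N
```

```text
t: 4.45
tool_pos: [0.3286, 0.0943, 0.3305]
ee_rot: [0.377, 3.118, -0.001]
contact_force: [0.3, -0.5, -0.3]
opening: 0.0856
grip_force: 0.0
wrist seat [424. 234.] 0.92
wrist hole_left [331. 235.] 0.84
wrist hole_right [517. 236.] 0.94
wrist bar_hinge [423. 193.] 0.63
wrist dispenser [408. 223.] 0.67
wrist foil_roll [161. 261.] 0.67
seat [0.4614 0.2239 0.0779] [0.0012 0.0024 0.0035]
hole_left [0.4344 0.0961 0.0643] [0.0031 0.0096 0.011  0.0008]
hole_right [0.3098 0.1926 0.3804] [0.0881 0.1333 0.1953 0.0279]
bar_hinge [0.4152 0.2397 0.0345] [0.0032 0.008  0.0049 0.0025]
bar_grip [0.463  0.2252 0.1404] [0.0012 0.0067 0.0055]
dispenser [ 0.4713  0.2272 -0.0011] [0.01   0.013  0.0048]
foil_roll [ 0.4299 -0.1815  0.0256] [0.0016 0.002  0.0015 0.0024]
```

View pics/last.png

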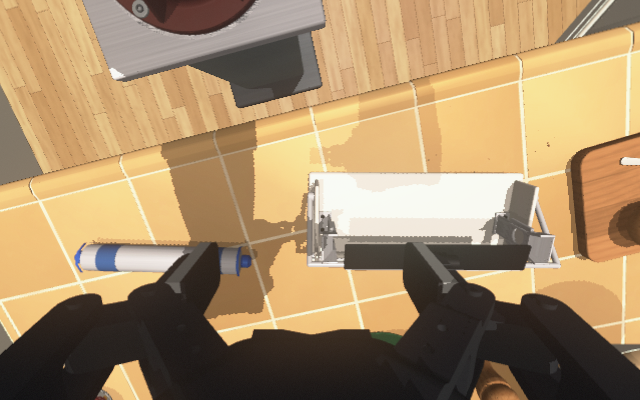

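In this view the roll lies from (75,258) to (250,261), and the dispenser spans columns 308–558 with the hood at rows 245–270. Next I'll fit the dispenser pose and test the bar angle hypotheses against the grip pixel.

```bash
python3 - <<'E'
from h import *
import json
from scipy.optimize import least_squares
D=json.load(open("d.json"))
L=dict(seat=[0,0,.067],hole_left=[0,.132,.068],hole_right=[0,-.132,.068],bar_hinge=[.05,0,.042])
def W(q,l): c,s=np.cos(q[2]),np.sin(q[2]); return np.array([q[0]+c*l[0]-s*l[1],q[1]+s*l[0]+c*l[1],l[2]])
obs=[(n,np.array(c),np.array(d)) for n in L for c,d in D[n]]
f=lambda q:np.concatenate([np.cross(W(q,L[n])-c,d) for n,c,d in obs])
s=least_squares(f,[.465,.225,2.87],loss='soft_l1',f_scale=.003); q=s.x; print(q.round(4))
for n,c,d in obs: print(n,np.linalg.norm(np.cross(W(q,L[n])-c,d)).round(4),end=' ')
print()
json.dump(list(q),open("q.json","w"))
p=robot.read_camera("top");ps=robot.read_camera("scene");pw=robot.read_camera("wrist")
for a in [0,.1,.2,.3,.4]:
    t=np.arctan2(76,80)+a; g=W(q,[.05-.110*np.cos(t),0,.042+.110*np.sin(t)])
    print(a,g.round(3),proj(p,g).round(),proj(ps,g).round(),[np.linalg.norm(np.cross(g-np.array(c),d)).round(4) for c,d in D["bar_grip"]])
for n in [[.08,.165,.013],[.08,-.165,.013],[-.07,.165,.0],[-.07,-.165,.0]]: print(n,proj(pw,W(q,n)).round())
m=robot.trace("foil_roll",pw)
if m: print(m[0]["bbox"],m[0]["conf"])
# roll ends visible in wrist
for px in [(78,258),(250,261)]: print(atz(pw,px,.024).round(4))
E
```

```text
[0.4632 0.2251 2.8988]
seat 0.0034 seat 0.0099 seat 0.0002 hole_left 0.0015 hole_left 0.0098 hole_left 0.0116 hole_left 0.0016 hole_right 0.0056 hole_right 0.0036 hole_right 0.4567 hole_right 0.0024 bar_hinge 0.0028 bar_hinge 0.0078 bar_hinge 0.0091 bar_hinge 0.0038 
0 [0.492 0.218 0.118] [263. 190.] [300. 217.] [np.float64(0.0165), np.float64(0.0308), np.float64(0.005)]
0.1 [0.484 0.22  0.125] [261. 191.] [300. 217.] [np.float64(0.0127), np.float64(0.0237), np.float64(0.0022)]
0.2 [0.476 0.222 0.132] [260. 193.] [301. 217.] [np.float64(0.008), np.float64(0.016), np.float64(0.0016)]
0.3 [0.467 0.224 0.138] [258. 195.] [302. 217.] [np.float64(0.0024), np.float64(0.0086), np.float64(0.0043)]
0.4 [0.457 0.227 0.143] [255. 197.] [302. 217.] [np.float64(0.0047), np.float64(0.007), np.float64(0.0077)]
[0.08, 0.165, 0.013] [306. 172.]
[0.08, -0.165, 0.013] [523. 173.]
[-0.07, 0.165, 0.0] [306. 258.]
[-0.07, -0.165, 0.0] [501. 259.]
[68.8, 243.1, 251.6, 275.6] 0.59
[ 0.3947 -0.3042  0.024 ]
[ 0.4643 -0.0376  0.024 ]
```

```bash
python3 -m handwheel '[[-25,40,15,0,0,0,-1],[-25,40,30,0,0,0,-1],[-25,40,30,0,0,0,-1],[-27,38,40,0,0,0,-1],[0,0,15,0,0,0,-1],[0,0,0,0,0,0,-1],[0,0,0,0,0,0,-1]]'
python3 look.py w3 bar_grip
```

```text
t: 5.75
tool_pos: [0.4511, 0.2133, 0.2151]
ee_rot: [0.371, 3.119, 0.0]
contact_force: [0.6, 0.5, 0.4]
opening: 0.0854
grip_force: 0.0
cam [0.389 0.228 0.358] look [ 0.251 -0.061 -0.966]
bar_grip [331. 222.] 0.86 [0.4763 0.2237]
bar_grip [464. 196.] 0.4 [0.4799 0.333 ]
```

View pics/w3.png

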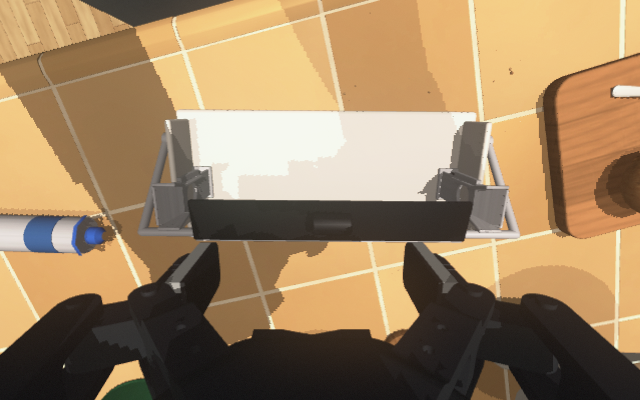

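The grip is at (331,223), midway along the hood. That puts it at about (0.470, 0.223, 0.136), with the bar at about 0.26 rad. I'll descend and pinch it.

```bash
python3 -m handwheel '[[-8,7,20,0,0,0,-1],[-8,7,25,0,0,0,-1],[0,0,25,0,0,0,-1],[0,0,23,0,0,0,-0.5],[0,0,0,0,0,0,1],[0,0,0,0,0,0,1],[0,0,0,0,0,0,1],[0,0,0,0,0,0,1],[0,0,0,0,0,0,1],[0,0,0,0,0,0,1]]' 40
```

```text
t: 6.85
tool_pos: [0.4721, 0.2241, 0.1235]
ee_rot: [0.37, 3.115, 0.004]
contact_force: [3.1, 3.9, 5.6]
opening: 0.0288
grip_force: 43.3
```

```bash
python3 -m handwheel '[[8,0,-4.5,0,0,0,1],[8.3,0,-3.7,0,0,0,1],[9,0,-3.1,0,0,0,1],[9.3,0,-2.5,0,0,0,1],[9.5,0,-1.5,0,0,0,1],[9.6,0,-0.8,0,0,0,1],[9.6,0,0.1,0,0,0,1],[9.5,0,0.9,0,0,0,1],[0,0,0,0,0,0,1]]'
```

```text
t: 7.75
tool_pos: [0.4005, 0.2419, 0.1381]
ee_rot: [0.369, 3.116, 0.005]
contact_force: [3.0, 7.6, 2.9]
opening: 0.0293
grip_force: 42.1
```

```bash
python3 -m handwheel '[[9.4,0,1.7,0,0,0,1],[9.3,0,2.6,0,0,0,1],[9,0,3.3,0,0,0,1],[8.6,0,4.2,0,0,0,1],[8.3,0,4.8,0,0,0,1],[7.8,0,5.6,0,0,0,1],[6,0,5.1,0,0,0,1],[5.4,0,5.2,0,0,0,1],[4,0,4.4,0,0,0,1],[3.6,0,4.3,0,0,0,1],[0,0,0,0,0,0,1],[0,0,0,0,0,0,1]]'; python3 look.py w4 bar_grip
```

```text
t: 8.95
tool_pos: [0.3307, 0.2593, 0.0971]
ee_rot: [0.369, 3.118, 0.008]
contact_force: [-4.2, 13.6, 7.4]
opening: 0.029
grip_force: 46.9
cam [0.268 0.273 0.24 ] look [ 0.253 -0.056 -0.966]
bar_grip [311. 279.] 0.63 [0.337 0.257]
```

View pics/w4.png

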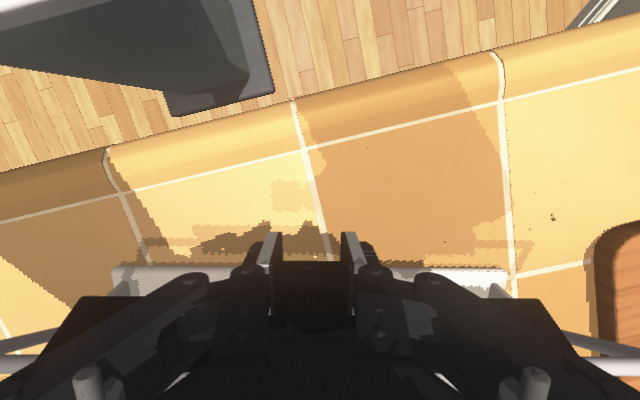

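The bar came along. The grip is still between the fingers at (311,275), and the hood is folded toward the robot, with its ends showing at columns 80 and 560. I'll release, rise and travel to above the roll.

```bash
python3 -m handwheel '[[0,0,0,0,0,0,-1],[0,0,0,0,0,0,-1],[0,0,0,0,0,0,-1],[0,0,0,0,0,0,-1],[0,0,-20,0,0,0,-1],[0,0,-40,0,0,0,-1],[0,0,-40,0,0,0,-1],[0,0,-40,0,0,0,-1],[-20,-20,-30,0,0,0,-1],[-30,-30,0,0,0,0,-1],[-30,-40,0,0,0,0,-1],[-30,-45,0,0,0,0,-1],[-30,-45,0,0,0,0,-1],[-30,-45,0,0,0,0,-1],[-14,-45,0,0,0,0,-1],[0,-45,0,0,0,0,-1],[0,-45,0,0,0,0,-1],[0,-45,0,0,0,0,-1],[0,0,0,0,0,0,-1],[0,0,0,0,0,0,-1]]'
python3 - <<'E'
from h import *
print(robot.observe()["joint_positions"])
p=robot.read_camera("wrist"); cv2.imwrite("pics/w5.png",p["color"])
r=robot.pinpoint("foil_roll",p); print([(x["location"],x["conf"],atz(p,x["location"],.024).round(4)) for x in r[:2]])
m=robot.trace("foil_roll",p)[0]; ys,xs=np.nonzero(m["pixels"]); print(m["bbox"])
G=np.array([atz(p,(x,y),.024)[:2] for x,y in list(zip(xs,ys))[::20]])
(c,sz,a)=cv2.minAreaRect(G.astype(np.float32)*1000); print(c,sz,a)
p2=robot.read_camera("top"); print(robot.pinpoint("bar_grip",p2)[:1])
import json; q=json.load(open("q.json")); cc,s=np.cos(q[2]),np.sin(q[2])
for a in [1.2,1.5,1.8,2]:
    t=np.arctan2(76,80)+a; x=.05-.11*np.cos(t); print(a,proj(p2,[q[0]+cc*x,q[1]+s*x,.042+.11*np.sin(t)]).round())
E
```

```text
t: 11.05
tool_pos: [0.4092, -0.1689, 0.2647]
ee_rot: [-0.376, -3.119, -0.001]
contact_force: [0.1, 0.2, -0.4]
opening: 0.0855
grip_force: 0.0
[-6.88616228e-01 -3.65287486e-01 -2.73824153e-01  1.66303215e+00
  1.80330884e-04 -4.48915356e-01]
[([307.3, 178.7], 0.92, array([ 0.4222, -0.1778,  0.024 ])), ([612.9, 135.2], 0.7, array([0.4587, 0.2002, 0.024 ]))]
[198.6, 161.8, 422.0, 200.3]
(426.9256591796875, -174.28643798828125) (278.63397216796875, 42.80888366699219) 74.46427154541016
[{'location': [231.3, 231.8], 'conf': 0.71}]
1.2 [239. 218.]
1.5 [235. 227.]
1.8 [233. 233.]
2 [232. 236.]
```

View pics/w5.png

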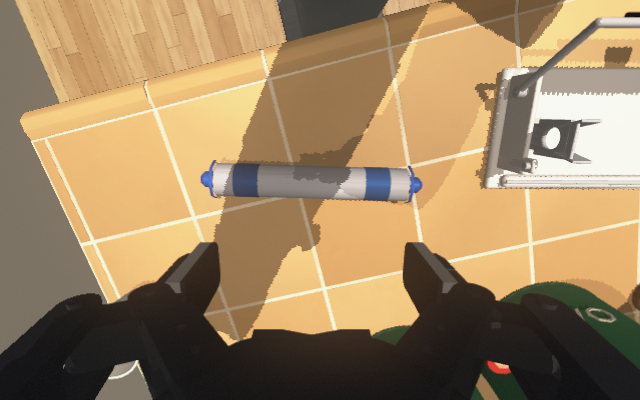

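The bar is now at about 1.75 rad. The roll spans (203,180) to (420,186), measures 279 mm, and is centred at (0.426,-0.175) on heading 74.5°. I'll rotate 88° and grasp it.

```bash
python3 -m handwheel '[[-18,-2,0,0,0,0,-1],[0,0,12,0,0,-0.14,-1],[0,0,12,0,0,-0.14,-1],[0,0,12,0,0,-0.14,-1],[0,0,12,0,0,-0.14,-1],[0,0,12,0,0,-0.14,-1],[0,0,12,0,0,-0.14,-1],[0,0,12,0,0,-0.14,-1],[0,0,12,0,0,-0.14,-1],[0,0,12,0,0,-0.14,-1],[0,0,12,0,0,-0.14,-1],[0,0,12,0,0,-0.14,-1],[0,0,0,0,0,0,-1],[0,0,0,0,0,0,-1]]'
python3 - <<'E'
from h import *
s=robot.observe(); M=R.from_rotvec(s["ee_rot"]).as_matrix(); print(M.round(3),s["joint_positions"].round(2))
p=robot.read_camera("wrist"); cv2.imwrite("pics/w6.png",p["color"])
m=robot.trace("foil_roll",p)[0]; print(m["bbox"],m["conf"]); ys,xs=np.nonzero(m["pixels"])
G=np.array([atz(p,(x,y),.024) for x,y in list(zip(xs,ys))[::20]])-s["tool_pos"]
T=G@M*1000
k=np.abs(T[:,0])<60
for a,b in((-60,-20),(-20,20),(20,60),(60,110)):
    k=(T[:,0]>a)&(T[:,0]<b)
    if k.any(): print(a,b,T[k,1].min().round(1),T[k,1].max().round(1))
E
```

```text
t: 12.7
tool_pos: [0.4269, -0.1736, 0.1332]
ee_rot: [-1.902, 2.501, 0.0]
contact_force: [0.8, -0.3, 0.2]
opening: 0.0852
grip_force: 0.0
[[-0.267 -0.964 -0.   ]
 [-0.964  0.267  0.   ]
 [-0.     0.    -1.   ]] [-0.67 -0.33 -0.48  1.42  0.   -1.97]
[277.5, 5.6, 345.7, 334.9] 0.79
-60 -20 -20.8 19.3
-20 20 -20.5 21.2
20 60 -20.5 21.1
60 110 -21.1 20.9
```

View pics/w6.png

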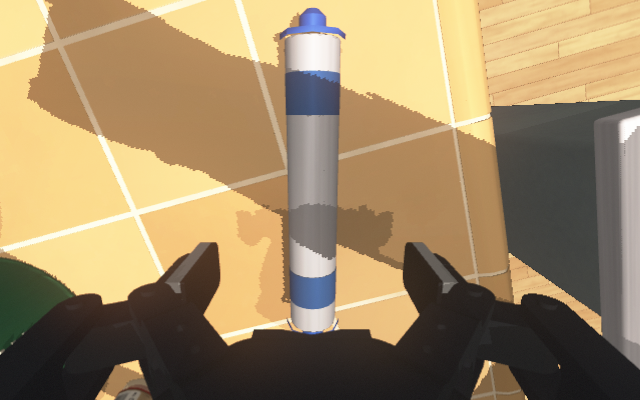

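The roll is centred and aligned between the fingers; its end is at (312,9).

```bash
python3 - <<'E'
from h import *
p=robot.read_camera("wrist");s=robot.observe(); M=R.from_rotvec(s["ee_rot"]).as_matrix()
for px in [(312,9),(312,33)]: print(((atz(p,px,.024)-s["tool_pos"])@M*1000).round(1))
E
python3 -m handwheel '[[0,0,25,0,0,0,-1],[0,0,30,0,0,0,-1],[0,0,30,0,0,0,-1],[0,0,25,0,0,0,-1],[0,0,14,0,0,0,-1],[0,0,0,0,0,0,-1],[0,0,0,0,0,0,1],[0,0,0,0,0,0,1],[0,0,0,0,0,0,1],[0,0,0,0,0,0,1],[0,0,0,0,0,0,1],[0,0,0,0,0,0,1],[0,0,0,0,0,0,1]]' 80
```

```text
[140.8  -0.4 109.8]
[124.9  -0.4 109.8]
t: 14.15
tool_pos: [0.4276, -0.175, 0.0105]
ee_rot: [-1.905, 2.498, -0.004]
contact_force: [-1.6, 1.0, 6.6]
opening: 0.0399
grip_force: 79.7
```

```bash
python3 -m handwheel '[[0,0,-25,0,0,0,1],[0,0,-45,0,0,0,1],[0,0,-45,0,0,0,1],[0,0,-45,0,0,0,1],[-20,3.5,-10,0,0,0,1],[-36,6.5,0,0,0,0,1],[-36,6.5,0,0,0,0,1],[-36,6.5,0,0,0,0,1],[-36,6.5,0,0,0,0,1],[-36,6.5,0,0,0,0,1],[-36,6.5,0,0,0,0,1],[-36,6.5,0,0,0,0,1],[-36,6.5,0,0,0,0,1],[-36,6.5,0,0,0,0,1],[-36,6.5,0,0,0,0,1],[-16,3,0,0,0,-0.025,1],[0,0,0,0,0,0,1],[0,0,0,0,0,0,1],[0,0,0,0,0,0,1]]'
cat > seat.py <<'E'
from h import *
import json,sys
p=robot.read_camera("wrist");ps=robot.read_camera("top"); cv2.imwrite("pics/%s.png"%sys.argv[1],p["color"])
s=robot.observe(); M=R.from_rotvec(s["ee_rot"]).as_matrix(); h=np.degrees(np.arctan2(M[1,0],M[0,0]))%360
print("tcp",s["tool_pos"].round(4),"heading",h.round(2))
q=json.load(open("q.json")); c,S=np.cos(q[2]),np.sin(q[2])
print("want",q[:2],np.degrees(q[2]+np.pi/2))
e=((np.array([q[0],q[1],0])-s["tool_pos"])@M*1000); print("move",e.round(1))
for n,z in [("hole_left",.068),("hole_right",.068),("seat",.067),("bar_hinge",.042)]:
    for P in (p,ps):
        for r in robot.pinpoint(n,P)[:1]: print(n,np.round(r["location"],1),round(r["conf"],2),atz(P,r["location"],z).round(4))
W=lambda l: [q[0]+c*l[0]-S*l[1],q[1]+S*l[0]+c*l[1],l[2]]
print("clip tops +y proj",[proj(p,W([x,.1447,.112])).round() for x in(-.02,.02)],"hole",proj(p,W([0,.132,.068])).round())
for r in robot.pinpoint("foil_roll",p)[:1]: print("roll",r["location"],r["conf"])
m=robot.trace("foil_roll",p)[0];print(m["bbox"],m["conf"]);ys,xs=np.nonzero(m["pixels"])
za=s["tool_pos"][2]+.0135
G=np.array([atz(p,(x,y),za) for x,y in list(zip(xs,ys))[::10]])-s["tool_pos"]
T=G@M*1000
for a in range(30,140,15):
    k=(T[:,0]>a)&(T[:,0]<a+15)
    if k.sum()>5: print(a,T[k,1].min().round(1),T[k,1].max().round(1))
print(T[:,0].max())
E
python3 seat.py w7
```

```text
t: 16.05
tool_pos: [0.4625, 0.2258, 0.1791]
ee_rot: [1.935, -2.475, 0.0]
contact_force: [0.3, -0.5, -2.2]
opening: 0.0399
grip_force: 82.0
tcp [0.4626 0.2257 0.1791] heading 256.01
want [0.46324556944426415, 0.22514512327480157] 256.0872785700312
move [  0.4  -0.7 179.1]
hole_left [289.7 222.2] 0.46 [0.4292 0.1026 0.068 ]
seat [255.5 199. ] 0.67 [0.4632 0.2426 0.067 ]
bar_hinge [363.2 186.1] 0.58 [0.4159 0.2361 0.042 ]
bar_hinge [254.1 215.8] 0.8 [0.4102 0.2301 0.042 ]
clip tops +y proj [array([278., -23.]), array([345., -23.])] hole [311.  22.]
roll [308.7, 261.0] 0.89
[252.3, 0.0, 368.4, 334.7] 0.65
30 -22.0 20.2
45 -22.3 20.1
60 -22.9 20.6
75 -22.9 20.9
90 -22.3 20.6
105 -21.8 20.2
107.32993094578579
```

View pics/w7.png

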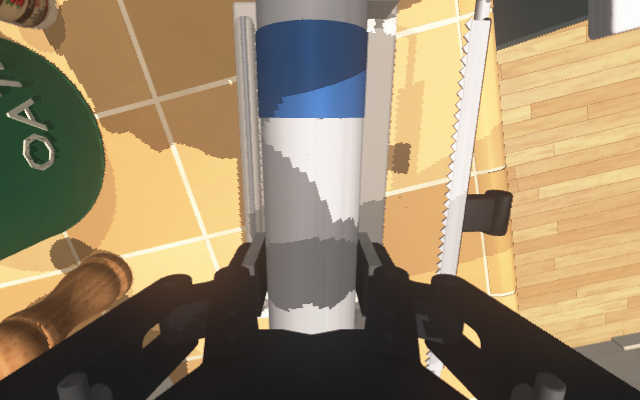

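The roll is held straight between the fingers with its blue band at rows 20–118. The toothed bar stands clear at columns 440–490. I'll check the dispenser's x position from its edges in this view before pressing.

```bash
python3 - <<'E'
from h import *
import json
q=json.load(open("q.json")); c,S=np.cos(q[2]),np.sin(q[2])
W=lambda l: [q[0]+c*l[0]-S*l[1],q[1]+S*l[0]+c*l[1],l[2]]
p=robot.read_camera("wrist")
for x,z in((-.07,.013),(-.066,.025),(-.05,.025),(.08,.013)):
    print(x,[proj(p,W([x,y,z])).round(1) for y in (.11,.08,.05)])
g=cv2.cvtColor(p["color"],cv2.COLOR_BGR2GRAY).astype(int)
for r in (40,90,140): print(r,g[r,225:265].tolist(),"|",g[r,365:410].tolist())
# same check on stored w5 corners from wrist-view edges is done by eye
E
```

```text
-0.07 [array([236.4,  64.8]), array([238.4,  98.4]), array([240.3, 130.3])]
-0.066 [array([237.7,  62.7]), array([239.7,  97.8]), array([241.7, 130.9])]
-0.05 [array([255.5,  62.7]), array([257.1,  97.8]), array([258.5, 130.9])]
0.08 [array([396.5,  64.8]), array([394.2,  98.4]), array([392.1, 130.2])]
40 [126, 127, 127, 127, 127, 128, 128, 128, 128, 143, 152, 152, 162, 168, 173, 160, 141, 151, 163, 156, 131, 162, 192, 184, 174, 164, 154, 140, 127, 119, 93, 57, 59, 59, 59, 61, 62, 62, 63, 62] | [64, 65, 113, 173, 192, 192, 193, 193, 192, 192, 193, 193, 193, 193, 193, 192, 193, 193, 195, 194, 192, 193, 194, 193, 194, 195, 194, 191, 183, 167, 152, 187, 226, 227, 227, 228, 227, 226, 226, 226, 226, 226, 227, 222, 205]
90 [134, 134, 134, 135, 134, 134, 134, 135, 135, 135, 135, 131, 144, 152, 150, 164, 169, 175, 163, 144, 158, 161, 139, 136, 168, 187, 178, 168, 157, 144, 130, 159, 149, 59, 60, 62, 62, 63, 63, 65] | [125, 176, 190, 191, 191, 192, 192, 192, 191, 192, 192, 191, 192, 192, 193, 192, 192, 192, 192, 192, 192, 192, 191, 193, 189, 179, 160, 192, 227, 227, 227, 227, 221, 206, 206, 205, 205, 205, 205, 207, 205, 206, 207, 205, 206]
140 [135, 135, 137, 137, 135, 136, 135, 136, 135, 135, 136, 136, 135, 135, 132, 147, 157, 154, 165, 172, 169, 152, 148, 156, 153, 132, 158, 190, 181, 172, 162, 149, 133, 133, 143, 151, 140, 111, 115, 128] | [191, 191, 191, 191, 191, 192, 191, 191, 192, 191, 191, 192, 191, 190, 191, 191, 192, 190, 190, 191, 190, 188, 177, 155, 189, 227, 227, 226, 227, 226, 219, 205, 206, 206, 206, 207, 206, 206, 206, 207, 206, 207, 207, 206, 207]
```

Edges agree to about 2 mm, so I'll apply a 1.5 mm correction and descend, slowly from the clip lead-ins on.

```bash
python3 -m handwheel '[[-0.5,-1.5,15,0,0,0,1],[0,0,20,0,0,0,1],[0,0,15,0,0,0,1],[0,0,8,0,0,0,1],[0,0,6,0,0,0,1],[0,0,6,0,0,0,1],[0,0,0,0,0,0,1]]' 100
python3 -m handwheel '[[0,0,5,0,0,0,1],[0,0,5,0,0,0,1],[0,0,5,0,0,0,1],[0,0,0,0,0,0,1]]'
python3 -m handwheel '[[0,0,5,0,0,0,1],[0,0,5,0,0,0,1],[0,0,5,0,0,0,1],[0,0,5,0,0,0,1],[0,0,0,0,0,0,1]]'
```

```text
t: 17.4
tool_pos: [0.4639, 0.2267, 0.1085]
ee_rot: [1.936, -2.474, -0.001]
contact_force: [-0.0, -0.8, -2.6]
opening: 0.0392
grip_force: 103.9
t: 17.8
tool_pos: [0.464, 0.2265, 0.0935]
ee_rot: [1.936, -2.474, 0.0]
contact_force: [0.9, -2.2, -0.5]
opening: 0.0392
grip_force: 104.4
t: 18.3
tool_pos: [0.4653, 0.2271, 0.0746]
ee_rot: [-1.934, 2.472, -0.001]
contact_force: [3.5, -0.7, 1.1]
opening: 0.0391
grip_force: 105.2
```

```bash
python3 -m handwheel '[[0,-0.7,4,0,0,0,1],[0,0,4,0,0,0,1],[0,0,4,0,0,0,1],[0,0,0,0,0,0,1]]'
python3 -m handwheel '[[0,0,4,0,0,0,1],[0,0,4,0,0,0,1],[0,0,1.5,0,0,0,1],[0,0,0,0,0,0,1],[0,0,0,0,0,0,1]]'; python3 seat.py w8
```

```text
t: 18.7
tool_pos: [0.4651, 0.2261, 0.0619]
ee_rot: [-1.936, 2.474, -0.002]
contact_force: [2.2, -2.2, 2.8]
opening: 0.0393
grip_force: 105.5
t: 19.2
tool_pos: [0.4647, 0.2263, 0.0523]
ee_rot: [1.936, -2.473, 0.001]
contact_force: [0.7, -0.8, 2.4]
opening: 0.0393
grip_force: 105.8
tcp [0.4647 0.2263 0.0523] heading 256.1
want [0.46324556944426415, 0.22514512327480157] 256.0872785700312
move [ 1.5  1.1 52.3]
hole_left [288.7 222.4] 0.6 [0.4274 0.1055 0.068 ]
seat [260.2 198. ] 0.83 [0.4722 0.2288 0.067 ]
bar_hinge [406.  237.5] 0.71 [0.4158 0.2361 0.042 ]
bar_hinge [255.2 213.4] 0.72 [0.4193 0.2298 0.042 ]
clip tops +y proj [array([ 221., -313.]), array([ 427., -312.])] hole [318. -88.]
roll [307.7, 263.5] 0.88
[256.3, 0.0, 372.0, 334.0] 0.71
30 -21.6 20.1
45 -21.3 20.4
60 -21.7 21.3
75 -21.7 21.6
90 -21.1 21.7
105 -20.5 20.8
107.4260725531671
```

```bash
python3 -m handwheel '[[0,0,2,0,0,0,1],[0,0,1,0,0,0,1],[0,0,0,0,0,0,1]]'
python3 -m handwheel '[[0,0,-2,0,0,0,1],[0,0,-3,0,0,0,1],[0,0,-1.5,0,0,0,1],[0,0,0,0,0,0,1]]'
```

```text
t: 20.1
tool_pos: [0.4651, 0.2266, 0.0517]
ee_rot: [-1.936, 2.473, -0.001]
contact_force: [-8.7, -4.8, 21.6]
opening: 0.0394
grip_force: 108.1
t: 20.5
tool_pos: [0.4639, 0.2267, 0.0551]
ee_rot: [1.936, -2.473, -0.002]
contact_force: [-0.1, 0.2, -5.0]
opening: 0.0393
grip_force: 104.6
```

It presses solid at seat height and resists pulling up, so it has snapped in. I'll release, rise and look.

```bash
python3 -m handwheel '[[0,0,2.5,0,0,0,1],[0,0,0,0,0,0,-1],[0,0,0,0,0,0,-1],[0,0,0,0,0,0,-1],[0,0,0,0,0,0,-1],[0,0,-15,0,0,0,-1],[0,0,-40,0,0,0,-1],[0,0,-45,0,0,0,-1],[0,0,-45,0,0,0,-1],[0,0,-45,0,0,0.14,-1],[0,0,-10,0,0,0.14,-1],[0,0,0,0,0,0.14,-1],[0,0,0,0,0,0.14,-1],[0,0,0,0,0,0.14,-1],[0,0,0,0,0,0.14,-1],[0,0,0,0,0,0.14,-1],[0,0,0,0,0,0.14,-1],[0,0,0,0,0,0.14,-1],[0,0,0,0,0,0.15,-1],[0,0,0,0,0,0.15,-1]]'
python3 -m handwheel '[[40,0,0,0,0,0,-1],[30,0,-20,0,0,0,-1],[0,0,0,0,0,0,-1],[0,0,0,0,0,0,-1]]'
python3 - <<'E'
from h import *
import json
q=json.load(open("q.json")); c,S=np.cos(q[2]),np.sin(q[2])
W=lambda l: [q[0]+c*l[0]-S*l[1],q[1]+S*l[0]+c*l[1],l[2]]
p=robot.read_camera("wrist"); cv2.imwrite("pics/w9.png",cv2.resize(p["color"][100:350,90:550],(800,435)))
for n,z in (("foil_roll",.067),("bar_grip",.105),("seat",.067)):
    for r in robot.pinpoint(n,p)[:1]: print(n,r["location"],r["conf"],atz(p,r["location"],z).round(4))
m=robot.trace("foil_roll",p)[0]; ys,xs=np.nonzero(m["pixels"]); G=np.array([atz(p,(x,y),.067)[:2] for x,y in list(zip(xs,ys))[::20]])
print(m["bbox"],cv2.minAreaRect(G.astype(np.float32)*1000))
print("tips",[proj(p,W([0,y,.067])).round() for y in(.14,-.14)],q)
for a in [1.5,1.7,1.9]:
    t=np.arctan2(76,80)+a; g=W([.05-.110*np.cos(t),0,.042+.110*np.sin(t)]); print(a,np.round(g,4),proj(p,g).round())
E
```

```text
t: 22.5
tool_pos: [0.4647, 0.2265, 0.2548]
ee_rot: [0.373, 3.118, 0.001]
contact_force: [0.1, 0.5, 0.5]
opening: 0.0852
grip_force: 0.0
t: 22.9
tool_pos: [0.3968, 0.2429, 0.2751]
ee_rot: [0.362, 3.118, 0.002]
contact_force: [0.0, 0.5, -0.4]
opening: 0.0859
grip_force: 0.0
foil_roll [308.8, 228.4] 0.6 [0.4648 0.2234 0.067 ]
bar_grip [312.8, 116.8] 0.83 [0.3371 0.2581 0.105 ]
seat [418.2, 230.0] 0.36 [0.4976 0.3532 0.067 ]
[197.1, 209.3, 423.4, 247.8] ((466.2023620605469, 226.2386016845703), (271.79876708984375, 45.23667907714844), 75.53914642333984)
tips [array([195., 226.]), array([424., 228.])] [0.46324556944426415, 0.22514512327480157, 2.898769856724063]
1.5 [0.3468 0.254  0.1269] [311. 129.]
1.7 [0.3318 0.2577 0.1113] [311. 111.]
1.9 [0.3201 0.2606 0.093 ] [311.  99.]
```

View pics/w9.png

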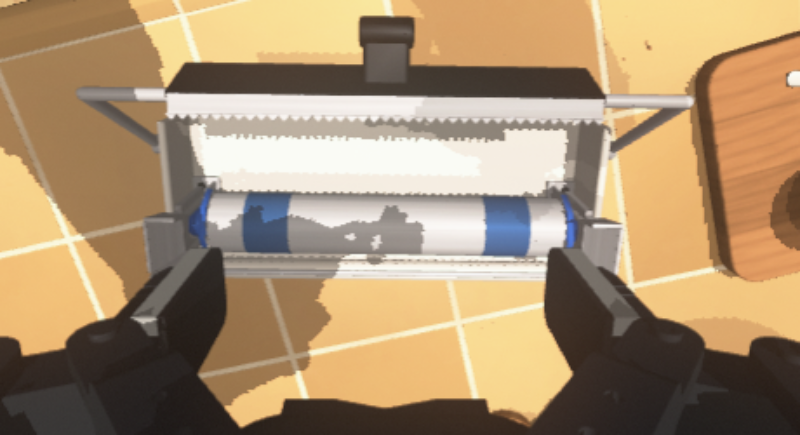

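The roll lies between the clips with its blue flanges at (203,215) and (570,220) in the crop. Both clips stand upright and the bar is up with the grip at (386,32). I'll go back to the grip at about (0.335, 0.257), bar at about 1.65 rad.

```bash
python3 -m handwheel '[[32,0,20,0,0,0,-1],[31,0,30,0,0,0,-1],[0,0,40,0,0,0,-1],[0,0,40,0,0,0,-1],[0,0,30,0,0,0,-1],[0,0,13,0,0,0,-1],[0,0,0,0,0,0,-1],[0,0,0,0,0,0,1],[0,0,0,0,0,0,1],[0,0,0,0,0,0,1],[0,0,0,0,0,0,1],[0,0,0,0,0,0,1],[0,0,0,0,0,0,1]]' 40
```

```text
t: 24.45
tool_pos: [0.3359, 0.2581, 0.1016]
ee_rot: [0.362, 3.119, 0.004]
contact_force: [-1.6, 6.4, 2.4]
opening: 0.0293
grip_force: 42.4
```

```bash
python3 -m handwheel '[[-10.4,-0.1,-10,0,0,0,1],[-12.4,-0.1,-9,0,0,0,1],[-13.6,-0.2,-7.2,0,0,0,1],[-14.4,-0.2,-5.2,0,0,0,1],[-15,-0.2,-3.2,0,0,0,1],[-15.3,-0.2,-1.1,0,0,0,1],[-15.3,-0.2,1.1,0,0,0,1],[-15,-0.2,3.2,0,0,0,1],[-14.4,-0.2,5.2,0,0,0,1],[0,0,0,0,0,0,1]]'
python3 -m handwheel '[[-13.6,-0.2,7.2,0,0,0,1],[-6.2,0,4.5,0,0,0,1],[-6.2,0,4.5,0,0,0,1],[-4.6,0,4.3,0,0,0,1],[-4.5,0,4.3,0,0,0,1],[0,0,0,0,0,0,1]]'
```

```text
t: 25.45
tool_pos: [0.4599, 0.2272, 0.1278]
ee_rot: [0.364, 3.117, 0.005]
contact_force: [2.8, 5.3, 5.5]
opening: 0.0291
grip_force: 41.8
t: 26.05
tool_pos: [0.4941, 0.2187, 0.1037]
ee_rot: [0.363, 3.116, 0.003]
contact_force: [5.4, 1.9, 6.6]
opening: 0.0289
grip_force: 45.5
```

```bash
python3 -m handwheel '[[-1.5,0,1.5,0,0,0,1],[-1.5,0,1.5,0,0,0,1],[0,0,0,0,0,0,1]]'
python3 -m handwheel '[[-1,0,1.5,0,0,0,1],[-1,0,1.5,0,0,0,1],[0,0,0,0,0,0,1]]'
```

```text
t: 26.35
tool_pos: [0.4967, 0.2181, 0.101]
ee_rot: [0.363, 3.116, 0.003]
contact_force: [5.2, 1.2, 6.0]
opening: 0.0292
grip_force: 46.0
t: 26.65
tool_pos: [0.499, 0.2175, 0.0982]
ee_rot: [0.363, 3.115, 0.003]
contact_force: [6.5, 1.2, 7.1]
opening: 0.0289
grip_force: 46.7
```

```bash
python3 -m handwheel '[[-1.5,0,1.7,0,0,0,1],[-1.5,0,1.7,0,0,0,1],[0,0,0,0,0,0,1]]'
python3 -m handwheel '[[-1.5,0,1.7,0,0,0,1],[-1.5,0,1.7,0,0,0,1],[0,0,0,0,0,0,1]]'; python3 tri.py top,scene bar_grip | head -2
```

```text
t: 26.95
tool_pos: [0.5009, 0.2171, 0.0958]
ee_rot: [0.363, 3.117, 0.003]
contact_force: [-4.6, 0.2, 19.3]
opening: 0.0291
grip_force: 48.2
t: 27.25
tool_pos: [0.5022, 0.2168, 0.0943]
ee_rot: [0.361, 3.119, 0.003]
contact_force: [-21.1, -0.9, 40.8]
opening: 0.0294
grip_force: 48.5
top bar_grip [260. 194.] 0.97
scene bar_grip [302. 214.] 0.54
```

The force rises sharply, so the bar is at its stop. I'll relax, release, rise and check.

```bash
python3 -m handwheel '[[2,0,-2.2,0,0,0,1],[0,0,0,0,0,0,-0.2],[0,0,0,0,0,0,-1],[0,0,0,0,0,0,-1],[0,0,0,0,0,0,-1],[0,0,-15,0,0,0,-1],[0,0,-30,0,0,0,-1],[0,0,-40,0,0,0,-1],[10,0,-40,0,0,0,-1],[35,0,-20,0,0,0,-1],[35,0,0,0,0,0,-1],[0,0,0,0,0,0,-1],[0,0,0,0,0,0,-1]]'
python3 - <<'E'
from h import *
import json
q=json.load(open("q.json")); c,S=np.cos(q[2]),np.sin(q[2])
W=lambda l: [q[0]+c*l[0]-S*l[1],q[1]+S*l[0]+c*l[1],l[2]]
p=robot.read_camera("wrist"); cv2.imwrite("pics/w10.png",cv2.resize(p["color"][100:350,90:550],(800,435)))
for r in robot.pinpoint("bar_grip",p)[:1]: print(r["location"],r["conf"])
for a in [0,.05,.1,.2]:
    t=np.arctan2(76,80)+a; print(a,proj(p,W([.05-.110*np.cos(t),0,.042+.110*np.sin(t)])).round(1))
m=robot.trace("foil_roll",p)
if m: print(m[0]["bbox"],m[0]["conf"])
print("tips",[proj(p,W([0,y,.067])).round() for y in(.14,-.14)])
E
```

```text
t: 28.75
tool_pos: [0.4224, 0.2349, 0.2374]
ee_rot: [0.362, 3.119, 0.001]
contact_force: [-0.4, -1.6, -0.4]
opening: 0.0856
grip_force: 0.0
[313.4, 266.7] 0.65
0 [311.4 263.4]
0.05 [311.4 261.6]
0.1 [311.5 259.4]
0.2 [311.6 253.9]
[181.5, 197.7, 439.4, 240.5] 0.57
tips [array([182., 215.]), array([441., 218.])]
```

View pics/w10.png

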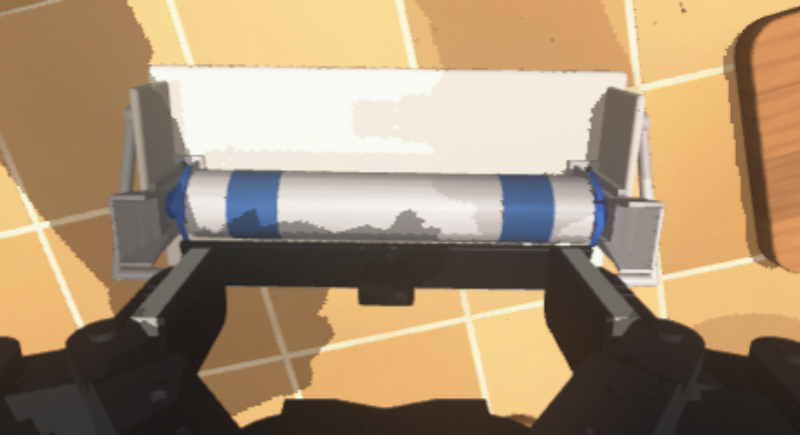

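The hood is fully down in front of the roll with the grip at (387,297) in the crop, matching the 0 rad prediction. The roll is in place between upright clips and the robot is clear.

```bash
python3 -c "
from rig import robot
print(robot.close_job())"
```

```text
the job is handed in; nothing more can be done
None
```

The foil roll is snapped into both clips, the cutter bar is fully back down over it, and I handed the job in at about 29 s; no verdict came back, and I left the mug, tin and onion alone.

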